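# Shut the fuse box and lay the torch in its cradle

### The job

The fuse is changed: shut the lid of the cream fuse box fully, and lay the standing red torch gently on its side in the black and yellow cradle, with its barrel centred along the two V-shaped saddles. Its lens must point to the side where the fuse box stands, ready to light it next time. Do not let the torch drop or fall over, and leave the screwdriver case, the spirit level and the tealight dish where they are.

Things in the scene. Friction and masses are not known exactly. Their poses are not given: they have to be found in the camera images.
- torch: Loose red torch, about 0.16 kg, 160 mm long, round about its z axis; starts standing on its lens, tail up. Origin: centre of the lens face; z runs from lens to tail. Head: diameter 52 mm up to z = 36 mm, then a cone to z = 48 mm; barrel: diameter 34 mm from z = 48 to 156 mm; black tail cap to 160 mm. Centre of mass near z = 78 mm.
- torch_mid (a point): Middle of the torch's barrel, on its axis, 102 mm from the lens.
- torch_lens (a point): Centre of the torch's lens face (the wide end).
- cradle: Cradle fixed to the shelf: black base 90 (x) by 100 (y) by 8 mm with two yellow V saddles, each 10 mm thick, centred at y = -38 and +38 mm (66 mm clear between). The torch lies along its y axis, either way round. Each V opens upward at 90 degrees: bottom 36 mm above the shelf, top 60 mm above it and 48 mm wide. Origin: centre of the underside.
- cradle_seat (a point): Where the middle of the barrel (torch_mid) lies when the torch rests centred in the cradle: 60 mm above the shelf, midway between the saddles. Axes as the cradle's.
- fuse_box: Cream plastic fuse box, fixed, open on top, 130 (x) by 170 (y) by 70 mm high, with small fuse modules inside; stands on the robot's left or right. Origin: centre of the underside; x points to the hinge side, away from the robot.
- fuse_lid (a joint): Angle of the fuse box lid, rad: 0 fully shut, about 1.57 upright; starts open. The hinge is stiff: the lid stays where it is left (it moves with about 2 N at its edge).
- fuse_lid_hinge (a point): Middle of the lid's hinge line, at the top of the box's far (+x) wall, 70 mm above the shelf. The hinge runs along the box's y.
- fuse_lid_edge (a point): Middle of the lid's free edge, on its outer face, 130 mm from the hinge. The lid is a cream plate 130 by 170 by 6 mm with a 12 mm thumb lip, 50 mm wide, beyond this edge. Shut, its outer face is 76 mm above the shelf.
- driver_case: Grey plastic screwdriver set case, loose, 100 (x) by 170 (y) by 36 mm high, on the other side of the robot from the fuse box. Bystander. Origin: centre of the underside.
- level: Stainless steel spirit level, loose, 24 (x) by 225 (y) by 45 mm high. Bystander. Origin: centre of the underside.
- dish: White ceramic tealight dish, loose, 80 mm across, 22 mm high. Bystander. Origin: centre of the underside.
Things that resemble listed ones, but are neither listed nor needed, are in the scene too. Several things look just like the torch: the one meant starts nearest to the robot's base.

How it is judged:
At the end, for the whole second after the job is handed in: The torch lies at rest in both saddles of the cradle, its barrel's middle within 12 mm of the cradle's middle lengthwise and 6 mm across and in height, parallel to it within 0.09 rad, its lens towards the side where the fuse box stands; the fuse box lid is shut to within 0.06 rad (x of torch_mid in the frame of cradle_seat between -0.006 and 0.006 m and y of torch_mid in the frame of cradle_seat between -0.012 and 0.012 m and z of torch_mid in the frame of cradle_seat between -0.006 and 0.006 m and angle between the z axis of torch and the y axis of cradle, either way round below 0.09 rad and ((world y of fuse_box above 0 m and y of torch_lens in the frame of cradle_seat above 0.05 m) or (world y of fuse_box below 0 m and y of torch_lens in the frame of cradle_seat below -0.05 m)) and value of joint fuse_lid below 0.06 rad and linear speed of torch below 0.02 m/s and angular speed of torch below 0.2 rad/s); the robot touches nothing.
It fails at once if the torch falls over or is laid on the shelf (height (world z) of torch_mid below 0.042 m).
It fails at once if the torch is let fall (more than about 13 mm: faster than 0.5 m/s while the fingers do not hold it) (contact force between the fingers and torch below 0.1 N and linear speed of torch above 0.5 m/s).
It fails at once if the torch is slammed or pressed hard into the cradle (more than 60 N) (contact force between torch and cradle above 60 N).
It fails at once if the screwdriver case, the spirit level or the tealight dish is moved more than 20 mm (distance of any of driver_case, level, dish from where it was at the start of the episode above 0.02 m).
It also fails if it takes over 54 s, if anything falls off the work surface, if the arm or the gripper's body presses on something with over 40 N, if the wrist force passes 120 N, or if a joint passes its speed limit or range.

### The arm

A 7-joint arm with a two-finger parallel gripper is mounted at the origin on the work surface. World frame = base frame: x ahead of the robot, y to its left, z up, the work surface at z = 0. Lengths are in m, angles in rad, forces in N, time in s.
With the tool pointing down it reaches from about 0.425 to 0.925 m from the base axis. Payload 6.8 kg.
Tool frame: the origin (TCP) lies midway between the tips of the shut fingers; the grasp point (between the pads) lies 19 mm behind it (r.grip_depth is the distance from the TCP to the grasp point, in m); z points along the fingers, y is the line along which they close (so a half turn about z gives the same grasp; the last joint's range is limited). The gripper opens to 85 mm and grips with 20 to 120 N. Pads are 22 mm wide; open, the fingers measure 114 mm over their backs; the gripper's body (76 mm by 85 mm) begins 54 mm behind the grasp point. The pads swing forward as they close: fully open they stand 13 mm farther back than shut.
Start: joints at [1.227, 0.477, 0.022, 1.555, -0.011, 1.109, -0.083], TCP at [0.158, -0.656, 0.231] pointing down, gripper open.
Joint ranges: [-2.96, 2.96], [-0.34, 2.1], [-1.41, 1.46], [0.24, 2.44], [-1.37, 4.51], [0.17, 1.92], [-2.96, 2.96]. Speed limits (rad/s): [2.39, 2.39, 3.14, 3.14, 3.14, 3.14, 3.14].

### API

Orientations are given as a rotation vector (axis times angle).
In Python, from bench import telemetry, grab_frame, calibration, order, silhouettes, r gives the robot as it stands.
- The arm moves only by the tool apply_moves, never from a script. Its argument "moves" is a list of rows, each a list of 7 numbers: the turn, a rotation vector about the tool's x, y, z scaled (see below), then the shift along the tool's x, y, z scaled (see below), then the opening, from -1 (shut) to 1 (fully open). A call has exactly 8 rows; each row shifts and turns the commanded pose from where the row before left it, along the tool's axes as they then stand; what a row does not reach is not made up. The controller multiplies each number of a shift by 1000 mm and each number of a turn by 6 degrees. A row lasts 1/12 s, in which the tool goes at most 41.7 mm and 7.16 degrees, less where a joint would pass 70% of its speed; a pose out of reach is approached as far as the arm can. A call with a number of a shift or a turn outside -1 to 1 is refused whole. A call with a gripper value outside its range is refused whole. The fingers move at their own pace and stop on an object; "grip_force" is the grip in N (left out, the last holds). Time passes only in rows, so rows that do not move let the fingers close, or fill a call up. It gives the time, the measured TCP pose, the force, the opening and the grip force at its end, in the units of the state.
- telemetry.get_obs(): the state, without advancing time (a new reading comes with each control period).
- grab_frame(name): name is "scene" or "top" or "wrist"; returns the picture (480x640x3 uint8, blue, green, red); there is no depth.
- calibration(name): a dict with "fx", "fy", "cx", "cy" (pixels), "world_from_camera" (4x4, takes a point from camera to world coordinates); the wrist camera has in their place "mount" (4x4, takes a point from camera to tool coordinates, whose origin is the TCP and whose axes are the flange's). Camera axes: x right, y down, z forward; pixel columns grow to the right and rows downward; lengths in m; the calibration is good to about 2 mm. A picture is of the moment at which its call begins: read the wrist's pose just before it. calibration takes no time and is no camera call.
- order.hand_in(): hands the job in; it is judged then, once.
Trained networks look in the newest picture that a camera, given by its name, has taken for a name from the list of things; names that differ only in an ending like _2 or _b are one class to them, and where a whole thing is asked for, a point or a joint stands for the part that bears it (a point fixed in the world has none). Each returns a list of dicts, best first, with "p" (0 to 1); they miss things now and then, are a little off and sometimes report something else, mostly with a low value. They report only what shows in the picture. A call takes as long as a camera call. They do not tell look-alikes from the thing itself.
- silhouettes(thing, camera): "mask" (480x640 bool, what is visible of it) and "extent" ([centre column, centre row, width, height] in pixels, round what is visible of it).
The state is a dict: "clock": time; "joints": joint angles; "qvel": joint speeds; "tau": joint torques, N m; "tcp_pos": TCP position; "orientation": TCP orientation; "contact_force": force on the tool from outside, world axes, zero at the start; "moment": the same for the moment, N m; "grip_width": finger opening in m; "gripper_force": force on a finger pad.
Only numpy, scipy, OpenCV 4.12 (cv2) and the standard library are available. Lean on these libraries where they do the work, as an engineer would, in place of code of your own. Each camera call takes 0.05 s, during which the arm holds its last target. There are 200 camera calls.

## Working session

There is one attempt and no reset: what is moved stays moved. The work goes in short steps, Python scripts to look and compute and a tool call to move; the robot and the scene stay as the last step left them, time stands still between calls to the robot, and variables do not carry over. Pictures are saved under pics/ and viewed, at most 12 in all, crops included, and the job is handed in when it is done.

Besides the shell and the picture viewer there is one more tool, called after "Request:" in YAML: its name, and indented under it one key for each argument. apply_moves: Moves the arm, as the interface text tells. Its arguments: {"type":"object","properties":{"moves":{"type":"array"},"grip_force":{"type":"number"}},"required":["moves"]}

```bash
mkdir -p pics; ls
python3 - <<'E'
from bench import telemetry, grab_frame, calibration, r
import cv2,numpy as np
np.set_printoptions(precision=3,suppress=True)
o=telemetry.get_obs();print(o)
for n in ["scene","top"]:
    im=grab_frame(n);cv2.imwrite(f"pics/{n}0.png",im);c=calibration(n);print(n,c)
print(calibration("wrist"))
E
```

```text
pics
{'clock': 0.0, 'joints': array([ 1.227,  0.478,  0.022,  1.556, -0.011,  1.109, -0.083]), 'qvel': array([-0.001,  0.001, -0.001,  0.   , -0.001,  0.   ,  0.002]), 'tau': array([  0.001, -59.644,   1.608, -28.12 ,   0.012,   0.009,  -0.   ]), 'tcp_pos': array([ 0.158, -0.656,  0.23 ]), 'orientation': array([-3.118, -0.369,  0.001]), 'contact_force': array([ 0.531, -0.249,  0.388]), 'moment': array([0.016, 0.039, 0.021]), 'gripper_force': 0.0, 'grip_width': 0.0853296516113527}
scene {'fx': 449.16555336408567, 'fy': 449.16555336408567, 'cx': 323.31071990159046, 'cy': 238.03119677365302, 'world_from_camera': array([[-0.719,  0.606, -0.341,  0.911],
       [ 0.695,  0.626, -0.354,  0.327],
       [-0.001, -0.492, -0.871,  0.885],
       [ 0.   ,  0.   ,  0.   ,  1.   ]])}
top {'fx': 516.9163970410834, 'fy': 516.9163970410834, 'cx': 312.4118563815516, 'cy': 233.1693205401542, 'world_from_camera': array([[ 0.025, -0.99 ,  0.141,  0.428],
       [-0.999, -0.029, -0.025,  0.017],
       [ 0.029, -0.14 , -0.99 ,  1.131],
       [ 0.   ,  0.   ,  0.   ,  1.   ]])}
{'fx': 384.43845804622526, 'fy': 384.43845804622526, 'cx': 322.76345357826875, 'cy': 237.90918135674897, 'mount': array([[ 0.001, -0.946, -0.324,  0.084],
       [ 1.   ,  0.001, -0.001,  0.001],
       [ 0.001, -0.324,  0.946, -0.143],
       [ 0.   ,  0.   ,  0.   ,  1.   ]])}
```

View pics/scene0.png

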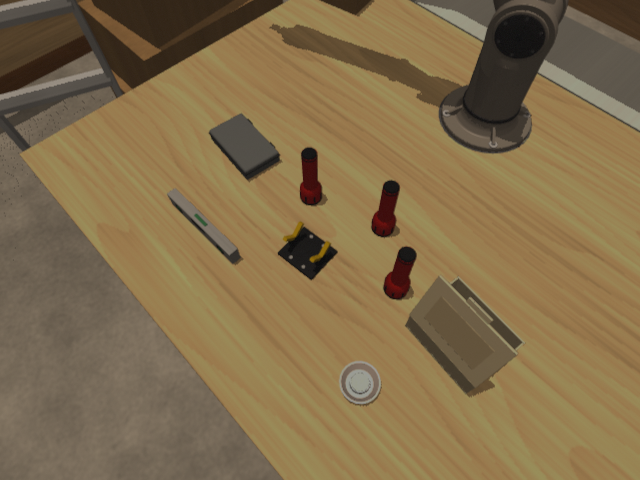

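View pics/top0.png

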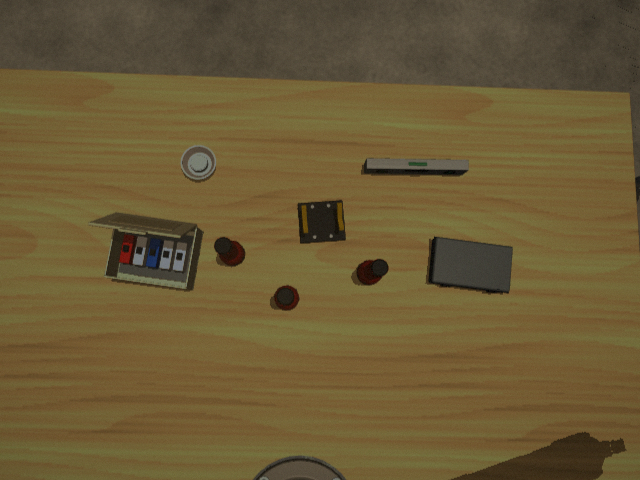

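The top view shows the fuse box on the left (+y) at about (153,253), the cradle at (322,222), and the nearest torch at (287,297). The level, case and dish are well clear of all three. Next I'll measure.

```bash
cat > h.py <<'E'
import numpy as np,cv2
from scipy.spatial.transform import Rotation as R
from scipy.optimize import least_squares
from bench import telemetry, grab_frame, calibration, order, silhouettes, r
np.set_printoptions(precision=4,suppress=True)
def ray(c,uv):
    M=c["world_from_camera"];uv=np.atleast_2d(uv).astype(float)
    d=np.c_[(uv[:,0]-c["cx"])/c["fx"],(uv[:,1]-c["cy"])/c["fy"],np.ones(len(uv))]@M[:3,:3].T
    return M[:3,3],d
def atz(c,uv,z):
    o,d=ray(c,uv);return o+d*((z-o[2])/d[:,2])[:,None]
def proj(c,P):
    M=c["world_from_camera"];p=(np.atleast_2d(P)-M[:3,3])@M[:3,:3]
    return np.c_[p[:,0]/p[:,2]*c["fx"]+c["cx"],p[:,1]/p[:,2]*c["fy"]+c["cy"]]
def wristcal(o):
    c=dict(calibration("wrist"));T=np.eye(4);T[:3,:3]=R.from_rotvec(o["orientation"]).as_matrix();T[:3,3]=o["tcp_pos"]
    c["world_from_camera"]=T@c["mount"];return c
E
python3 - <<'E'
from h import *
for cam in ["top","scene"]:
    im=grab_frame(cam);c=calibration(cam)
    for t in ["torch","cradle","fuse_box","fuse_lid","driver_case","level","dish"]:
        for k,s in enumerate(silhouettes(t,cam)):
            if s["p"]<.3: continue
            print(cam,t,round(s["p"],2),np.round(s["extent"]),"at z=0",atz(c,s["extent"][:2],0)[0][:2])
            np.save(f"pics/m_{cam}_{t}_{k}.npy",s["mask"])
    # yellow saddles
    hsv=cv2.cvtColor(im,cv2.COLOR_BGR2HSV)
    s=[x for x in silhouettes("cradle",cam)][0]["mask"]
    y=(s&(hsv[...,1]>150)&(hsv[...,2]>90)).astype(np.uint8)
    n,l,st,ce=cv2.connectedComponentsWithStats(y)
    for i in range(1,n):
        if st[i,4]>20: print("yellow",st[i],ce[i],atz(c,ce[i],.05)[0])
    m=cv2.minAreaRect(np.argwhere(s)[:,::-1].astype(np.float32));print("cr rect",atz(c,cv2.boxPoints(m),.008)[:,:2])
print(telemetry.get_obs()["clock"])
E
```

```text
top torch 0.95 [373. 270.  32.  26.] at z=0 [ 0.5104 -0.1469]
top torch 0.77 [230. 251.  29.  30.] at z=0 [0.5442 0.1685]
top torch 0.57 [288. 298.  27.  22.] at z=0 [0.4453 0.0375]
top cradle 0.61 [323. 224.  53.  43.] at z=0 [ 0.6101 -0.0349]
top fuse_box 0.73 [147. 253. 116.  76.] at z=0 [0.5343 0.3476]
top fuse_lid 0.95 [142. 225. 111.  26.] at z=0 [0.5957 0.3619]
top driver_case 0.61 [470. 266.  86.  56.] at z=0 [ 0.5252 -0.3631]
top level 0.93 [416. 166. 106.  18.] at z=0 [ 0.7489 -0.242 ]
top level 0.57 [287. 299.  25.  25.] at z=0 [0.4437 0.0387]
top dish 0.64 [198. 163.  32.  37.] at z=0 [0.7401 0.2479]
yellow [338 203   6  27 108] [339.9259 216.1019] [ 0.6199 -0.0683  0.05  ]
yellow [302 206   6  26 103] [304.2524 218.5243] [0.6124 0.0074 0.05  ]
cr rect [[ 0.6534  0.025 ]
 [ 0.6643 -0.0762]
 [ 0.5741 -0.0844]
 [ 0.5637  0.0158]]
scene torch 0.64 [389. 207.  26.  57.] at z=0 [0.3964 0.015 ]
scene torch 0.63 [312. 176.  22.  60.] at z=0 [ 0.4647 -0.1784]
scene torch 0.6 [401. 273.  34.  52.] at z=0 [0.505  0.1459]
scene cradle 0.7 [308. 250.  64.  57.] at z=0 [ 0.611  -0.0339]
scene cradle 0.54 [388. 209.  26.  54.] at z=0 [0.4026 0.0161]
scene fuse_lid 0.83 [462. 333. 109. 111.] at z=0 [0.5161 0.3208]
scene driver_case 0.59 [247. 148.  69.  62.] at z=0 [ 0.5219 -0.3586]
scene driver_case 0.36 [388. 209.  29.  53.] at z=0 [0.4017 0.0165]
scene level 0.84 [205. 226.  72.  75.] at z=0 [ 0.7375 -0.245 ]
scene level 0.5 [309. 253.  61.  60.] at z=0 [ 0.6137 -0.0274]
scene dish 0.97 [360. 383.  44.  44.] at z=0 [0.7366 0.2454]
yellow [284 222  20  20  83] [294.8795 230.9639] [ 0.6164 -0.0679  0.05  ]
yellow [310 242  21  20 125] [320.328 252.064] [0.6126 0.0073 0.05  ]
cr rect [[ 0.6701 -0.082 ]
 [ 0.574  -0.1048]
 [ 0.5657  0.0138]
 [ 0.6586  0.0313]]
1.0
```

Run:
```python
from h import *
from scipy.optimize import minimize
print([a for a in dir(r) if a[0]!='_'])
I={c:cv2.imread(f"pics/{c}0.png") for c in ("top","scene")};C={c:calibration(c) for c in I}
a=np.linspace(0,2*np.pi,40,endpoint=False)
def fill(c,groups):
    m=np.zeros((480*4,640*4),np.uint8)
    for P in groups: cv2.fillConvexPoly(m,cv2.convexHull(np.round(proj(C[c],P)*4+1.5).astype(np.int32)),1)
    return m>0
circ=lambda x,y,rr,z:np.c_[x+rr*np.cos(a),y+rr*np.sin(a),np.full(40,z)]
def torch(p): return [np.r_[circ(*p,.026,0),circ(*p,.026,.036)],np.r_[circ(*p,.026,.036),circ(*p,.017,.048)],np.r_[circ(*p,.017,.048),circ(*p,.017,.16)]]
def iou(c,M,g):
    f=fill(c,g);return (f&M).sum()/(f|M).sum()
up=lambda m:cv2.resize(m.astype(np.uint8),None,fx=4,fy=4,interpolation=cv2.INTER_NEAREST)>0
for p0 in [(.425,.035)]:
    Ms={}
    for c in I:
        roi=cv2.dilate(fill(c,torch(p0)).astype(np.uint8),np.ones((41,41)))>0
        Ms[c]=up(I[c][...,1]<45)&roi
        print(c,Ms[c].sum()/16,fill(c,torch(p0)).sum()/16)
    for cs in (["top"],["scene"],["top","scene"]):
        s=minimize(lambda p:-sum(iou(c,Ms[c],torch(p)) for c in cs),p0,method="Nelder-Mead",options=dict(initial_simplex=np.array([p0,(p0[0]+.02,p0[1]),(p0[0],p0[1]+.02)])))
        print(cs,"torch",s.x,s.fun)
def box(p):
    x,y,th=p[:3];c,s=np.cos(th),np.sin(th);g=np.array(np.meshgrid([-1,1],[-1,1],[0,1])).reshape(3,-1).T*[.065,.085,.07]
    Rz=np.array([[c,-s,0],[s,c,0],[0,0,1]]);return [g@Rz.T+[x,y,0]]
def lid(p):
    x,y,th,q=p;c,s=np.cos(th),np.sin(th);Rz=np.array([[c,-s,0],[s,c,0],[0,0,1]])
    def pl(l0,l1,w,t0=0,t1=.006):
        g=np.array([(l,v,t) for l in (l0,l1) for v in (-w,w) for t in (t0,t1)])
        L,t=g[:,0],g[:,2]
        P=np.c_[.065-L*np.cos(q)+t*np.sin(q),g[:,1],.07+L*np.sin(q)+t*np.cos(q)]
        return P@Rz.T+[x,y,0]
    return [pl(0,.13,.085),pl(.13,.142,.025)]
LM={c:up(np.load(f"pics/m_{c}_fuse_lid_0.npy")) for c in I};BM=up(np.load("pics/m_top_fuse_box_0.npy"))
def cost(p): return -iou("top",LM["top"]|BM,box(p)+lid(p))-iou("scene",LM["scene"],lid(p))-iou("top",LM["top"],lid(p))
best=min((minimize(cost,(.53,.35,t,q),method="Nelder-Mead",options=dict(initial_simplex=np.array([(.53,.35,t,q)]*5)+np.r_[np.zeros((1,4)),np.diag([.02,.02,.1,.2])])) for t in (-.1,.1) for q in (1.3,1.7)),key=lambda s:s.fun)
print("box",best.x,best.fun,[iou("top",LM["top"],lid(best.x)),iou("scene",LM["scene"],lid(best.x))])
for c in I:
    im=I[c].copy()
    for g in box(best.x)+lid(best.x)+torch(s.x): cv2.polylines(im,[cv2.convexHull(np.round(proj(C[c],g)).astype(np.int32))],1,(0,255,0),1)
    I[c]=im
cv2.imwrite("pics/ov.png",np.hstack([I["top"][190:330,80:330],I["scene"][150:430,330:580][:280][70:210]]).repeat(1,0)); 
cv2.imwrite("pics/ov.png",cv2.resize(np.hstack([I["top"][180:400,80:330],I["scene"][180:400,330:580]]),None,fx=1.6,fy=1.6))
```

```text
['Unreachable', 'grip_depth']
top 410.8125 496.375
scene 944.4375 1070.9375
['top'] torch [0.4445 0.041 ] -0.827132371551506
['scene'] torch [0.4486 0.0404] -0.8802122820318423
['top', 'scene'] torch [0.4452 0.04  ] -1.6677708833941447
box [ 0.5313  0.3206 -0.1114  1.2457] -2.8793964454714356 [np.float64(0.9427761405603015), np.float64(0.9569702328323018)]
```

View pics/ov.png

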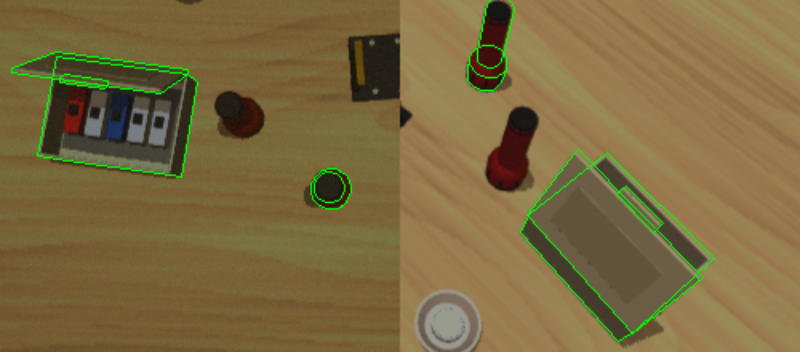

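The overlay fits well. The box is at (0.531, 0.321) with yaw -0.11 and the lid at about 1.25 rad. The torch is at (0.446, 0.040) and the cradle at (0.614, -0.030) with yaw about 0.10. I'll shut the lid first with the fingers closed.

Request:
apply_moves:
  moves:
    - [0,0,0,0.0335,-0.02,-0.004,-1]
    - [0,0,0,0.0335,-0.02,-0.004,-1]
    - [0,0,0,0.0335,-0.02,-0.004,-1]
    - [0,0,0,0.0335,-0.02,-0.004,-1]
    - [0,0,0,0.0335,-0.02,-0.004,-1]
    - [0,0,0,0.0335,-0.02,-0.004,-1]
    - [0,0,0,0.0335,-0.02,-0.004,-1]
    - [0,0,0,0.0335,-0.02,-0.004,-1]

```text
clock: 1.67
tcp_pos: [0.382, -0.4367, 0.2638]
orientation: [3.119, 0.369, 0.0]
contact_force: [1.8, -0.4, -0.4]
grip_width: -0.0004
gripper_force: 0.0
```

Request:
apply_moves:
  moves:
    - [0,0,0,0.0335,-0.02,-0.004,-1]
    - [0,0,0,0.0335,-0.02,-0.004,-1]
    - [0,0,0,0.0335,-0.02,-0.004,-1]
    - [0,0,0,0.0335,-0.02,-0.004,-1]
    - [0,0,0,0.0335,-0.02,-0.004,-1]
    - [0,0,0,0.015,-0.0355,0,-1]
    - [0,0,0,0.015,-0.0355,0,-1]
    - [0,0,0,0.015,-0.0355,0,-1]

```text
clock: 2.33
tcp_pos: [0.5397, -0.1859, 0.2833]
orientation: [3.12, 0.37, 0.0]
contact_force: [0.2, -0.5, -0.2]
grip_width: 0.0001
gripper_force: 0.0
```

Run:
```python
from h import *
o=telemetry.get_obs();print(o['clock'],o['joints'],o['tcp_pos'],o['orientation'])
```

```text
2.3333 [ 0.4164  0.2728 -0.2373  1.7351  0.0697  1.1417 -1.1765] [ 0.5397 -0.1859  0.2833] [3.1197 0.3696 0.0004]
```

Request:
apply_moves:
  moves:
    - [0,0,0,0.0157,-0.0355,0,-1]
    - [0,0,0,0.0157,-0.0355,0,-1]
    - [0,0,0,0.0157,-0.0355,0,-1]
    - [0,0,0,0.0157,-0.0355,0,-1]
    - [0,0,0,0.0157,-0.0355,0,-1]
    - [0,0,0,0.0157,-0.0355,0,-1]
    - [0,0,0,0.0157,-0.0355,0,-1]
    - [0,0,0,0.0157,-0.0355,0,-1]

```text
clock: 3.0
tcp_pos: [0.5952, 0.1195, 0.2836]
orientation: [3.12, 0.369, 0.001]
contact_force: [-0.1, -0.7, 0.1]
grip_width: -0.0001
gripper_force: 0.0
```

Request:
apply_moves:
  moves:
    - [0,0,0,0.0157,-0.0355,0,-1]
    - [0,0,0,0.0157,-0.0355,0,-1]
    - [0,0,0,0.0157,-0.0355,0,-1]
    - [0,0,0,0.0157,-0.0355,0,-1]
    - [0,0,0,0.0157,-0.0355,0,-1]
    - [0,0,1,0,0,0,-1]
    - [0,0,1,0,0,0,-1]
    - [0,0,1,0,0,0,-1]

```text
clock: 3.67
tcp_pos: [0.6297, 0.3098, 0.2827]
orientation: [3.139, -0.129, -0.001]
contact_force: [0.1, -0.3, -0.1]
grip_width: 0.0001
gripper_force: 0.0
```

Run:
```python
from h import *
import itertools
o=telemetry.get_obs();print(o['clock'],repr(o['joints']),repr(o['tcp_pos']),o['orientation'],o['contact_force'])
D=[([1.227,.4775,.022,1.5555,-.011,1.109,-.083],[.158,-.656,.2305],[-3.118,-.369,.001]),
([0.4164,0.2728,-0.2373,1.7351,0.0697,1.1417,-1.1765],[0.5397,-0.1859,0.2833],[3.1197,0.3696,0.0004]),
(list(o['joints']),list(o['tcp_pos']),list(o['orientation']))]
from pprint import pprint
import json;json.dump([[list(map(float,x)) for x in d] for d in D],open("kin.json","w"))
rz=lambda a:R.from_euler('z',a);ry=lambda a:R.from_euler('y',a)
res=[]
for s in itertools.product([1,-1],repeat=4):
    def f(p):
        h,a,b,c,o1,o7=p;e=[]
        for q,t,w in D:
            A=rz(s[0]*q[0]+o1)*ry(q[1]);B=A*rz(s[1]*q[2])*ry(q[3]);Cc=B*rz(s[2]*q[4])*ry(q[5]);E=Cc*rz(s[3]*q[6]+o7)
            e+=list(A.apply([0,0,a])+B.apply([0,0,b])+Cc.apply([0,0,c])+[0,0,h]-t)+list((E.inv()*R.from_rotvec(w)).as_rotvec())
        return e
    for o1,o7 in itertools.product([0,3.1],[0,1.57,3.1,-1.57]):
        S=least_squares(f,[.35,.4,.4,.25,o1,o7]);res.append((S.cost,s,S.x))
res.sort(key=lambda x:x[0])
for x in res[:4]:print(*x)
```

```text
3.6667 array([-0.3242,  0.509 , -0.3358,  1.4028,  0.1692,  1.2586, -2.3252]) array([0.6297, 0.3098, 0.2827]) [ 3.1389 -0.1286 -0.001 ] [ 0.1365 -0.3054 -0.122 ]
4.845394862232219e-05 (-1, -1, -1, -1) [12.7391  0.5824  0.4579 12.824  -0.09    1.481 ]
4.845394862233559e-05 (-1, -1, -1, -1) [12.7391  0.5824  0.4579 12.824  -0.09    1.481 ]
4.845394862412407e-05 (-1, -1, -1, -1) [12.7393  0.5824  0.4579 12.8242 -0.09    1.481 ]
4.845394862430584e-05 (-1, -1, -1, -1) [12.7393  0.5824  0.4579 12.8242 -0.09    1.481 ]
```

Request:
apply_moves:
  moves:
    - [0,0,0,-0.005,0,0.039,-1]
    - [0,0,0,-0.005,0,0.039,-1]
    - [0,0,0,-0.005,0,0.039,-1]
    - [0,0,0,-0.034,0,0,-1]
    - [0,0,0,-0.0115,0,0.005,-1]
    - [0,0,0,-0.0115,0,0.005,-1]
    - [0,0,0,-0.01,0,0.0075,-1]
    - [0,0,0,-0.01,0,0.0075,-1]

```text
clock: 4.33
tcp_pos: [0.5383, 0.3162, 0.1415]
orientation: [-3.138, 0.123, -0.002]
contact_force: [1.2, -0.2, -0.4]
grip_width: -0.0002
gripper_force: 0.5
```

Request:
apply_moves:
  moves:
    - [0,0,0,-0.008,0,0.01,-1]
    - [0,0,0,-0.008,0,0.01,-1]
    - [0,0,0,-0.005,0,0.0115,-1]
    - [0,0,0,-0.005,0,0.0115,-1]
    - [0,0,0,-0.0025,0,0.012,-1]
    - [0,0,0,-0.0025,0,0.012,-1]
    - [0,0,0,0,0,0.002,-1]
    - [0,0,0,0,0,0,-1]

```text
clock: 5.0
tcp_pos: [0.5082, 0.3188, 0.0761]
orientation: [3.139, -0.124, 0.003]
contact_force: [-8.3, -8.0, 35.2]
grip_width: -0.0
gripper_force: 17.4
```

Run:
```python
from h import *
import json
o=telemetry.get_obs();print(o['clock'],repr(o['joints']),o['tcp_pos'],o['orientation'],o['contact_force'])
im=grab_frame("scene");cv2.imwrite("pics/s1.png",im[150:480,250:640])
```

```text
5.0 array([-0.4155,  0.5607, -0.3302,  1.8456,  0.2516,  0.7746, -2.5292]) [0.5082 0.3188 0.0761] [ 3.1388 -0.1239  0.0035] [-8.3405 -8.0124 35.1594]
```

View pics/s1.png

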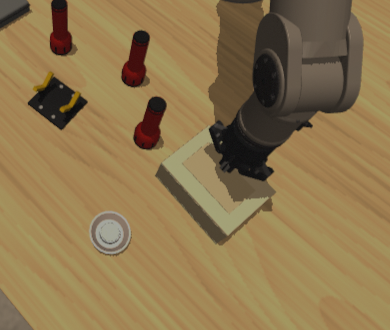

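The lid is shut flat: TCP z is 0.076, and the picture shows the box closed. Next I'll retract, yaw 90°, start to tilt, and refine a kinematic model for planning.

Request:
apply_moves:
  moves:
    - [0,0,0,0,0,-0.02,-1]
    - [0,0,0,0,0,-0.035,-1]
    - [0,0,0,0,0,-0.04,-1]
    - [0,0,0,0,0,-0.04,-1]
    - [0,0,-1,0,0,-0.04,-1]
    - [0,0,-1,0,0,-0.04,-1]
    - [0,0,-1,0,0,0,-1]
    - [0,0,-1,0,0,0,-1]

```text
clock: 5.72
tcp_pos: [0.5089, 0.3193, 0.2903]
orientation: [-3.093, -0.539, -0.009]
contact_force: [0.2, 0.1, -0.6]
grip_width: 0.0
gripper_force: 0.0
```

Request:
apply_moves:
  moves:
    - [0,0,-1,0,0,0,-1]
    - [0,0,-1,0,0,0,-1]
    - [0,0,-1,0,0,0,-1]
    - [0,0,-1,0,0,0,-1]
    - [0,0,-1,0,0,0,1]
    - [0,0,-1,0,0,0,1]
    - [0,0,-1,0,0,0,1]
    - [0,0,-1,0,0,0,1]

```text
clock: 6.38
tcp_pos: [0.5076, 0.318, 0.2866]
orientation: [2.608, 1.752, -0.001]
contact_force: [0.4, -0.2, 0.7]
grip_width: 0.0481
gripper_force: 0.0
```

Request:
apply_moves:
  moves:
    - [0,0,-1,0,0,0,1]
    - [0,0,-1,0,0,0,1]
    - [0,0,-1,0,0,0,1]
    - [0,-1,0,0,0,0,1]
    - [0,-1,0,0,0,0,1]
    - [0,-1,0,0,0,0,1]
    - [0,-1,0,0,0,0,1]
    - [0,-1,0,0,0,0,1]

```text
clock: 7.05
tcp_pos: [0.5078, 0.3186, 0.2874]
orientation: [2.006, 1.853, -0.541]
contact_force: [0.5, -1.2, -0.4]
grip_width: 0.0856
gripper_force: 0.0
```

```bash
cat >> h.py <<'E'
import json
rz=lambda a:R.from_euler('z',a);ry=lambda a:R.from_euler('y',a)
def fk(p,q):
    h,a,b,c,o1,o7,e1,e2=p
    A=rz(-q[0]+o1)*ry(q[1]);B=A*rz(-q[2])*ry(q[3]);C=B*rz(-q[4])*ry(q[5]);E=C*rz(-q[6]+o7)
    el=A.apply([e1,0,a]);w=el+B.apply([e2,0,b])
    return np.array([0,0,h])+w+C.apply([0,0,c]),E,np.array([0,0,h])+el,np.array([0,0,h])+w
def fitkin(free=(0,1,2,3,4,5,6,7)):
    D=json.load(open("kin.json"))
    p0=np.array([.35,.4,.4,.25,-.09,1.48,0,0])
    free=list(free)
    def f(x):
        p=p0.copy();p[free]=x;e=[]
        for q,t,w in D:
            P,E=fk(p,q)[:2];e+=list(P-t)+list(.3*(E.inv()*R.from_rotvec(w)).as_rotvec())
        return np.array(e)
    S=least_squares(f,p0[free]);p=p0.copy();p[free]=S.x;return p,S.fun
def record():
    o=telemetry.get_obs();D=json.load(open("kin.json"));D.append([list(map(float,o[k])) for k in ("joints","tcp_pos","orientation")]);json.dump(D,open("kin.json","w"));return o
E
python3 - <<'E'
from h import *
D=json.load(open("kin.json"));D.append([[-0.4155,0.5607,-0.3302,1.8456,0.2516,0.7746,-2.5292],[0.5082,0.3188,0.0761],[3.1388,-0.1239,0.0035]]);json.dump(D,open("kin.json","w"))
o=record();print(o['clock'],o['joints'],o['tcp_pos'],o['orientation'],R.from_rotvec(o['orientation']).as_matrix())
for fr in [(0,1,2,3,4,5),(0,1,2,3,4,5,6,7)]:
    p,e=fitkin(fr);print(p,abs(e).max(),np.sqrt((e**2).mean()))
E
```

```text
7.05 [-0.4814  0.5857 -0.5513  1.4172  0.5268  1.7104 -1.1658] [0.5078 0.3186 0.2874] [ 2.0064  1.8532 -0.541 ] [[ 0.0689  0.9969 -0.0384]
 [ 0.861  -0.0788 -0.5024]
 [-0.5039  0.0015 -0.8638]]
[ 0.2598  0.5548  0.4659  0.3182 -0.0932  1.4802  0.      0.    ] 0.014074356964275971 0.003634533428862303
[ 0.2757  0.5492  0.4612  0.3177 -0.0914  1.482   0.0125  0.0091] 0.013796272376711303 0.0035057463866016232
```

```bash
cat >> h.py <<'E'
LO=np.array([-2.96,-.34,-1.41,.24,-1.37,.17,-2.96]);HI=np.array([2.96,2.1,1.46,2.44,4.51,1.92,2.96])
def ik(p,T,Rt,q0):
    f=lambda q:np.r_[(fk(p,q)[0]-T)*5,(fk(p,q)[1].inv()*Rt).as_rotvec(),.002*(q-q0)]
    S=least_squares(f,np.clip(q0,LO+.01,HI-.01),bounds=(LO,HI));return S.x,np.linalg.norm(f(S.x)[:3])/5,np.linalg.norm(f(S.x)[3:6])
def toolR(zdir,ydir):
    z=np.array(zdir)/np.linalg.norm(zdir);y=np.array(ydir)-np.dot(ydir,z)*z;y/=np.linalg.norm(y)
    return R.from_matrix(np.c_[np.cross(y,z),y,z])
E
cat > plan.py <<'E'
from h import *
p,_=fitkin();q0=telemetry.get_obs()['joints']
TG=.019;tor=np.array([.446,.040]);cr=np.array([.614,-.030]);yaw=.10
cx=np.array([np.cos(yaw),np.sin(yaw),0]);cy=np.array([-np.sin(yaw),np.cos(yaw),0]);Z=np.array([0,0,1.])
g=.106
for phi in np.radians([20,30,40]):
    zf=np.sin(phi)*cy-np.cos(phi)*Z
    Gf=np.r_[cr,.06]+cy*(.102-g)
    for sg in (1,-1):
        q,e,er=ik(p,Gf+zf*TG,toolR(zf,sg*cx),q0);print("final",np.degrees(phi),sg,round(e,4),round(er,3),q)
    for psi in np.radians(range(-180,180,20)):
        hd=np.array([np.cos(psi),np.sin(psi),0]);zs=np.cos(phi)*hd-np.sin(phi)*Z
        for sg in (1,-1):
            q,e,er=ik(p,np.r_[tor,g]+zs*TG,toolR(zs,sg*np.cross(hd,Z)),q0)
            if e<.01 and er<.05: print("  stand",round(np.degrees(phi)),round(np.degrees(psi)),sg,round(e,4),round(er,3),q,"elb",fk(p,q)[2],"wr",fk(p,q)[3])
E
python3 plan.py
```

```text
final 20.0 1 0.0 0.0 [ 0.7488  0.9178 -0.9815  1.7662  0.4969  0.8849 -0.2563]
final 20.0 -1 0.0 0.0 [ 0.0498  0.6689  0.1033  1.7762 -0.5183  0.8864 -2.5349]
  stand 20 -180 1 0.0 0.0 [ 0.3112  1.1237 -0.7712  1.5288  0.2345  1.92    0.9152] elb [ 0.4606 -0.1961  0.5019] wr [0.7267 0.04   0.2082]
  stand 20 -180 -1 0.0 0.0 [-0.0856  0.9606 -0.0959  1.5351 -0.0202  1.8669 -1.7562] elb [ 0.4572 -0.0026  0.5802] wr [0.7267 0.04   0.2082]
  stand 20 -160 1 0.0 0.0 [-0.0036  1.0056 -0.4428  1.5477  0.311   1.92    1.2945] elb [ 0.4687 -0.0412  0.5593] wr [0.7097 0.136  0.2082]
  stand 20 -160 -1 0.0 0.0 [-0.1964  0.9573 -0.1323  1.5497  0.203   1.8681 -1.6448] elb [0.4538 0.0478 0.5817] wr [0.7098 0.136  0.2082]
  stand 20 -140 1 0.0 0.0 [-0.092   0.9948 -0.4984  1.6196  0.5358  1.92    1.3911] elb [0.4674 0.0003 0.5644] wr [0.661  0.2204 0.2082]
  stand 20 -140 -1 0.0 0.0 [-0.298   0.9345 -0.175   1.622   0.4242  1.8196 -1.553 ] elb [0.4396 0.0922 0.592 ] wr [0.661  0.2204 0.2082]
  stand 20 -120 1 0.0 0.0 [-0.125   0.9942 -0.6199  1.7405  0.7763  1.92    1.427 ] elb [0.467  0.0157 0.56
[... 9650 characters left out ...]
20 -1 0.0 0.0 [ 0.1728  0.6723  0.0148  1.9265 -0.5939  1.3052 -2.0357] elb [ 0.3396 -0.0919  0.6976] wr [ 0.5604 -0.1582  0.298 ]
  stand 40 140 1 0.0 0.0 [ 0.8292  1.2142 -1.2821  1.79    0.3889  1.4325  0.2439] elb [ 0.3142 -0.4131  0.4557] wr [ 0.6213 -0.1071  0.298 ]
  stand 40 140 -1 0.0 0.0 [ 0.1033  0.7211 -0.0338  1.8062 -0.3859  1.4195 -1.975 ] elb [ 0.365  -0.0719  0.68  ] wr [ 0.6213 -0.1071  0.298 ]
  stand 40 160 1 0.0 0.0 [ 0.6763  1.2052 -1.2441  1.7085  0.447   1.6305  0.4377] elb [ 0.3723 -0.3593  0.4604] wr [ 0.661  -0.0383  0.298 ]
  stand 40 160 -1 0.0 0.0 [ 0.0226  0.7565 -0.0818  1.7238 -0.1876  1.5062 -1.8829] elb [ 0.3836 -0.0439  0.6665] wr [ 0.661  -0.0383  0.298 ]
```

```bash
cat >> h.py <<'E'
def go(T,Rt,o=None,first="turn"):
    """print the turn (units of 6 deg) and the shift (m) in tool axes to reach TCP T, rotation Rt"""
    o=o or telemetry.get_obs();R0=R.from_rotvec(o['orientation']);d=np.array(T)-o['tcp_pos']
    t=np.degrees((R0.inv()*Rt).as_rotvec())/6
    print(f"clock {o['clock']:.2f} turn {t} |{np.linalg.norm(t):.2f}| shift in old axes {R0.inv().apply(d)} in new axes {Rt.inv().apply(d)} |{np.linalg.norm(d):.3f}|")
def stand(psi,phi,g=.106,back=0,tor=(.446,.040)):
    psi,phi=np.radians([psi,phi]);Z=np.array([0,0,1.]);hd=np.array([np.cos(psi),np.sin(psi),0]);zs=np.cos(phi)*hd-np.sin(phi)*Z
    return np.r_[tor,g]+zs*(.019-back),toolR(zs,-np.cross(hd,Z))
E
python3 - <<'E'
from h import *
T,Rt=stand(-72,30,back=.12);print(T)
o=telemetry.get_obs()
go([.41,.17,.285],Rt);o['tcp_pos']=np.array([.41,.17,.285]);go(T,Rt,o)
E
```

```text
[0.419  0.1232 0.1565]
clock 7.05 turn [-2.6798 -4.8894 -2.688 ] |6.19| shift in old axes [-0.1335 -0.0858  0.0805] in new axes [-0.0535 -0.1389  0.0975] |0.178|
clock 7.05 turn [-2.6798 -4.8894 -2.688 ] |6.19| shift in old axes [0.0251 0.0124 0.1342] in new axes [ 0.0876 -0.0059  0.1052] |0.137|
```

Request:
apply_moves:
  moves:
    - [0,0,0,-0.0267,-0.0172,0.0161,1]
    - [0,0,0,-0.0267,-0.0172,0.0161,1]
    - [0,0,0,-0.0267,-0.0172,0.0161,1]
    - [0,0,0,-0.0267,-0.0172,0.0161,1]
    - [0,0,0,-0.0267,-0.0172,0.0161,1]
    - [-0.383,-0.698,-0.384,0,0,0,1]
    - [-0.383,-0.698,-0.384,0,0,0,1]
    - [-0.383,-0.698,-0.384,0,0,0,1]

```text
clock: 7.72
tcp_pos: [0.41, 0.1688, 0.2848]
orientation: [1.694, 1.835, -0.636]
contact_force: [0.1, 0.5, -0.8]
grip_width: 0.0856
gripper_force: 0.0
```

Request:
apply_moves:
  moves:
    - [-0.383,-0.698,-0.384,0,0,0,1]
    - [-0.383,-0.698,-0.384,0,0,0,1]
    - [-0.383,-0.698,-0.384,0,0,0,1]
    - [-0.383,-0.698,-0.384,0,0,0,1]
    - [0,0,0,0.022,-0.0015,0.026,1]
    - [0,0,0,0.022,-0.0015,0.026,1]
    - [0,0,0,0.022,-0.0015,0.026,1]
    - [0,0,0,0.022,-0.0015,0.026,1]

```text
clock: 8.38
tcp_pos: [0.4179, 0.1243, 0.1541]
orientation: [1.288, 1.773, -0.737]
contact_force: [0.5, 1.0, -0.5]
grip_width: 0.0851
gripper_force: 0.0
```

Run:
```python
from h import *
o=record();print(o['joints'],o['tcp_pos'],o['contact_force'])
T,Rt=stand(-72,30,back=.12);go(T,Rt)
im=grab_frame("wrist");c=wristcal(telemetry.get_obs())
a=np.linspace(0,2*np.pi,40,endpoint=False)
for rr,z in [(.026,0),(.026,.036),(.017,.048),(.017,.106),(.017,.156),(.017,.16)]:
    cv2.polylines(im,[np.round(proj(c,np.c_[.446+rr*np.cos(a),.04+rr*np.sin(a),0*a+z])).astype(np.int32)],1,(0,255,0),1)
cv2.imwrite("pics/w1.png",im)
```

```text
[-0.5506  0.6432 -0.5546  2.0653  0.9088  1.6045 -1.3728] [0.4179 0.1243 0.1541] [ 0.4901  0.9763 -0.4565]
clock 8.38 turn [ 0.0119 -0.0569 -0.0025] |0.06| shift in old axes [-0.0028  0.0007 -0.    ] in new axes [-0.0028  0.0007  0.    ] |0.003|
```

View pics/w1.png

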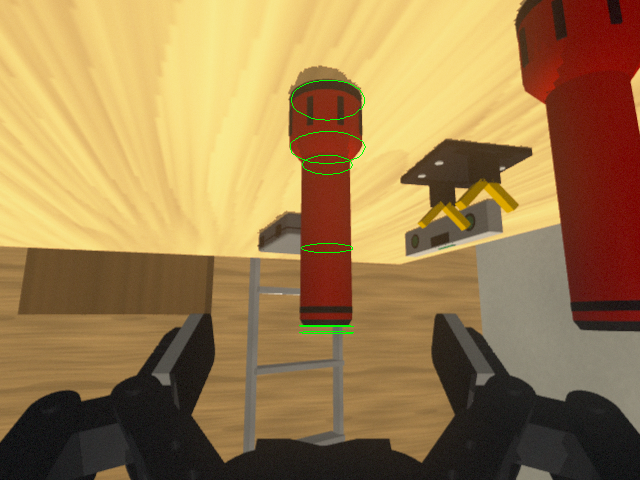

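The wrist view shows the torch upright in the middle (cols 302–351, tail at row 322). It is a bit farther away than predicted, so I'll refine its xy from this picture.

Run:
```python
from h import *
from scipy.optimize import minimize
a=np.linspace(0,2*np.pi,40,endpoint=False)
circ=lambda x,y,rr,z:np.c_[x+rr*np.cos(a),y+rr*np.sin(a),np.full(40,z)]
def groups(x,y): return [np.r_[circ(x,y,.026,0),circ(x,y,.026,.036)],np.r_[circ(x,y,.026,.036),circ(x,y,.017,.048)],np.r_[circ(x,y,.017,.048),circ(x,y,.017,.16)]]
def run(name,C,mask):
    roi=np.zeros(mask.shape,bool)
    def fill(p):
        m=np.zeros((1920,2560),np.uint8)
        for P in groups(*p[:2]): 
            cv2.fillConvexPoly(m,cv2.convexHull(np.round((proj(C,P))*4+1.5).astype(np.int32)),1)
        return m
    roi=cv2.dilate(fill((.446,.04)),np.ones((61,61)))>0
    M=(cv2.resize(mask.astype(np.uint8),(2560,1920),interpolation=cv2.INTER_NEAREST)>0)&roi
    def cost(p):
        f=fill(p)>0;return -(f&M).sum()/(f|M).sum()
    s=minimize(cost,(.446,.04),method="Nelder-Mead",options=dict(initial_simplex=np.array([[.446,.04],[.456,.04],[.446,.05]])))
    print(name,s.x,s.fun,cost((.446,.04)))
im=grab_frame("wrist");c=wristcal(telemetry.get_obs())
L=silhouettes("torch","wrist");L=[l for l in L if abs(l['extent'][0]-328)<30];print([(l['p'],l['extent']) for l in L])
b,g,rr=[im[...,i].astype(int) for i in range(3)]
run("wrist colour",c,(rr>2.2*g)&(rr>40)|((rr<70)&(g<45)))
if L: run("wrist net",c,L[0]['mask'])
for n in ("top","scene"):
    im=cv2.imread(f"pics/{n}0.png");b,g,rr=[im[...,i].astype(int) for i in range(3)]
    run(n+" colour",calibration(n),(rr>1.9*g)&(rr>30)|((rr<60)&(g<45)))
    t=[np.load(f"pics/m_{n}_torch_{k}.npy") for k in ([2] if n=="top" else [0])][0];run(n+" net",calibration(n),t)
```

```text
[(0.63, [329.1, 207.9, 76.9, 251.0])]
wrist colour [0.454  0.0254] -0.9220872456594434 -0.7717735040112585
wrist net [0.45   0.0361] -0.9629602118307102 -0.8474768604519682
top colour [0.4456 0.041 ] -0.9477338719858603 -0.920889220069548
top net [0.4451 0.0406] -0.9547155688622755 -0.9380563798219584
scene colour [0.4486 0.0404] -0.8987518954858276 -0.8854763144195731
scene net [0.4485 0.0416] -0.9482630768353203 -0.921202228851241
```

Run:
```python
from h import *
T,Rt=stand(-72,30,back=0,tor=(.448,.039));print(T);go(T,Rt)
```

```text
[0.4531 0.0234 0.0965]
clock 8.53 turn [-0.0222 -0.0244  0.0318] |0.05| shift in old axes [-0.0028  0.0034  0.1211] in new axes [-0.0025  0.0031  0.1211] |0.121|
```

Request:
apply_moves:
  moves:
    - [0,0,0,-0.001,0.001,0.02,1]
    - [0,0,0,-0.001,0.001,0.02,1]
    - [0,0,0,-0.0005,0.001,0.02,1]
    - [0,0,0,0,0,0.02,1]
    - [0,0,0,0,0,0.02,1]
    - [0,0,0,0,0,0.016,1]
    - [0,0,0,0,0,0.005,1]
    - [0,0,0,0,0,0,1]

```text
clock: 9.2
tcp_pos: [0.4541, 0.0251, 0.0981]
orientation: [1.289, 1.771, -0.738]
contact_force: [-0.0, 0.3, 0.5]
grip_width: 0.0854
gripper_force: 0.0
```

Run:
```python
from h import *
o=record();T,Rt=stand(-72,30,back=0,tor=(.448,.039));print(o['tcp_pos'],o['contact_force']);go(T,Rt)
im=grab_frame("wrist");cv2.imwrite("pics/w2.png",im)
```

```text
[0.4541 0.0251 0.0981] [-0.0327  0.3381  0.4871]
clock 9.20 turn [ 0.005  -0.0465 -0.0221] |0.05| shift in old axes [ 0.0007 -0.0015  0.002 ] in new axes [ 0.0007 -0.0015  0.002 ] |0.003|
```

View pics/w2.png

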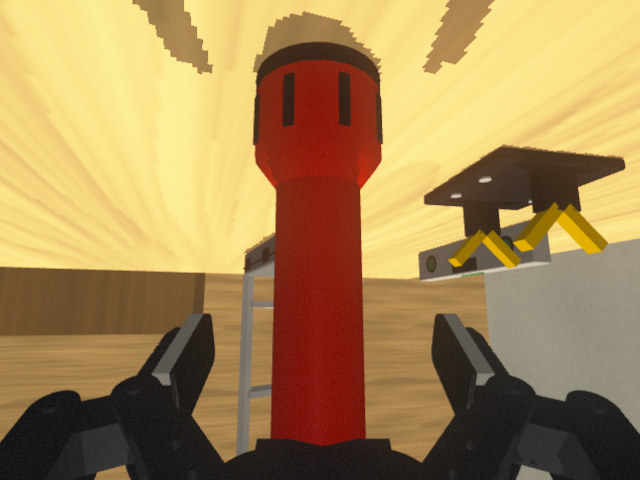

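The barrel (cols 275–363, centre 319) sits midway between the fingers (centre 322), so I'll grip.

Request:
apply_moves:
  moves:
    - [0,0,0,0,0,0.001,-1]
    - [0,0,0,0,0,0.001,-1]
    - [0,0,0,0,0,0,-1]
    - [0,0,0,0,0,0,-1]
    - [0,0,0,0,0,0,-1]
    - [0,0,0,0,0,0,-1]
    - [0,0,0,0,0,0,-1]
    - [0,0,0,0,0,0,-1]
  grip_force: 60

```text
clock: 9.92
tcp_pos: [0.454, 0.0235, 0.0963]
orientation: [1.287, 1.772, -0.738]
contact_force: [-1.1, 1.1, 5.4]
grip_width: 0.0328
gripper_force: 59.1
```

```bash
cat >> h.py <<'E'
def lay(phi,g,up=0,cr=(.6143,-.030),yaw=.10,dy=0):
    phi=np.radians(phi);cy=np.array([-np.sin(yaw),np.cos(yaw),0]);cx=np.array([np.cos(yaw),np.sin(yaw),0]);Z=np.array([0,0,1.])
    zf=np.sin(phi)*cy-np.cos(phi)*Z
    return np.r_[cr,.06+up]+cy*(.102-g+dy)+zf*.019,toolR(zf,cx)
E
python3 - <<'E'
from h import *
o=record();print(o['tcp_pos'],o['contact_force'],o['grip_width'],o['gripper_force'])
M=R.from_rotvec(o['orientation']).as_matrix();z=M[:,2];print("tool z",z,"tilt below horiz deg",np.degrees(np.arcsin(-z[2])), "tool y",M[:,1])
G=o['tcp_pos']-z*.019;print("grasp pt",G)
o2=dict(o);o2['tcp_pos']=o['tcp_pos']+np.array([0,0,.12])
phi=np.degrees(np.arcsin(-z[2]));T,Rt=lay(phi,G[2],up=.10);print("T",T);go(T,Rt,o2);print("up in tool",M.T@[0,0,.12])
c=calibration("top")
E
```

```text
[0.454  0.0235 0.0963] [-1.0559  1.0689  5.3591] 0.03275950302406446 59.1153609752655
tool z [ 0.2679 -0.8211 -0.504 ] tilt below horiz deg 30.26292611747446 tool y [0.9508 0.3098 0.0007]
grasp pt [0.4489 0.0391 0.1059]
T [ 0.6137 -0.0244  0.1436]
clock 9.92 turn [ 0.5873 14.9362  2.2024] |15.11| shift in old axes [0.015  0.137  0.1188] in new axes [-0.0916  0.1542  0.0308] |0.182|
up in tool [-0.1036  0.0001 -0.0605]
```

Request:
apply_moves:
  moves:
    - [0,0,0,-0.01,0,-0.006,-1]
    - [0,0,0,-0.022,0,-0.013,-1]
    - [0,0,0,-0.026,0,-0.015,-1]
    - [0,0,0,-0.026,0,-0.015,-1]
    - [0,0,0,-0.02,0,-0.0115,-1]
    - [0.02,0.5,0.07,0,0,0,-1]
    - [0.03,0.8,0.12,0,0,0,-1]
    - [0.038,0.956,0.141,0,0,0,-1]

```text
clock: 10.58
tcp_pos: [0.4537, 0.0244, 0.2164]
orientation: [1.457, 1.934, -0.591]
contact_force: [-0.5, -0.8, -2.0]
grip_width: 0.0327
gripper_force: 59.4
```

Request:
apply_moves:
  moves:
    - [0.038,0.956,0.141,0,0,0,-1]
    - [0.038,0.956,0.141,0,0,0,-1]
    - [0.038,0.956,0.141,0,0,0,-1]
    - [0.038,0.956,0.141,0,0,0,-1]
    - [0.038,0.956,0.141,0,0,0,-1]
    - [0.038,0.956,0.141,0,0,0,-1]
    - [0.038,0.956,0.141,0,0,0,-1]
    - [0.038,0.956,0.141,0,0,0,-1]

```text
clock: 11.25
tcp_pos: [0.4541, 0.023, 0.2176]
orientation: [2.01, 2.382, 0.054]
contact_force: [-0.6, 0.0, -2.2]
grip_width: 0.0326
gripper_force: 59.6
```

Request:
apply_moves:
  moves:
    - [0.038,0.956,0.141,0,0,0,-1]
    - [0.038,0.956,0.141,0,0,0,-1]
    - [0.038,0.956,0.141,0,0,0,-1]
    - [0.038,0.956,0.141,0,0,0,-1]
    - [0.03,0.8,0.12,0,0,0,-1]
    - [0.02,0.4,0.05,0,0,0,-1]
    - [0,0,0,0,0,0,-1]
    - [0,0,0,0,0,0,-1]

```text
clock: 11.92
tcp_pos: [0.4536, 0.0226, 0.2161]
orientation: [-1.818, -2.008, -0.489]
contact_force: [-1.2, 0.7, -1.3]
grip_width: 0.0325
gripper_force: 59.6
```

Run:
```python
from h import *
o=record();print(o['joints'],o['tcp_pos'],o['contact_force'],o['grip_width'],o['gripper_force'])
T,Rt=lay(30.26,.1059,up=.10);T[2]=o['tcp_pos'][2];go(T,Rt)
im=grab_frame("scene");cv2.imwrite("pics/s3.png",im[60:400,200:640])
s=silhouettes("torch","scene");print([(round(x['p'],2),np.round(x['extent'])) for x in s])
```

```text
[ 0.6004  0.291  -0.5093  2.0188 -0.4417  1.0261  0.4628] [0.4536 0.0226 0.2161] [-1.1603  0.6737 -1.3489] 0.032516434673061145 59.5752489566803
clock 11.92 turn [-0.0092  0.015  -0.0058] |0.02| shift in old axes [-0.0541  0.1547 -0.0317] in new axes [-0.0542  0.1547 -0.0316] |0.167|
[(0.96, array([310., 177.,  23.,  61.])), (0.78, array([409., 169.,  60.,  57.])), (0.76, array([400., 273.,  33.,  58.]))]
```

View pics/s3.png

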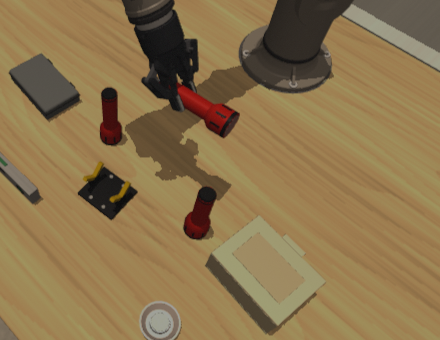

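Request:
apply_moves:
  moves:
    - [0,0,0,-0.008,0.024,-0.005,-1]
    - [0,0,0,-0.0108,0.031,-0.0063,-1]
    - [0,0,0,-0.0108,0.031,-0.0063,-1]
    - [0,0,0,-0.0108,0.031,-0.0063,-1]
    - [0,0,0,-0.0108,0.031,-0.0063,-1]
    - [0,0,0,-0.003,0.0067,-0.0014,-1]
    - [0,0,0,0,0,0,-1]
    - [0,0,0,0,0,0,-1]

```text
clock: 12.68
tcp_pos: [0.6135, -0.0223, 0.2163]
orientation: [-1.814, -2.01, -0.489]
contact_force: [-0.4, 0.5, -0.7]
grip_width: 0.0324
gripper_force: 60.1
```

Run:
```python
from h import *
o=record();print(o['tcp_pos'],o['contact_force'],o['joints'])
T,Rt=lay(30.26,.1059,up=.015,cr=(.6145,-.0302));go(T,Rt)
T,Rt=lay(30.26,.1059,up=.0,cr=(.6145,-.0302));go(T,Rt)
# torch axis direction in two views, from the masks
a=np.linspace(0,2*np.pi,40,endpoint=False)
M=R.from_rotvec(o['orientation']).as_matrix();ph=np.radians(30.26)
ax=-(np.cos(ph)*M[:,0]+np.sin(ph)*M[:,2]);ax2=-(np.cos(ph)*M[:,0]-np.sin(ph)*M[:,2]);print("axis candidates lens->tail",ax,ax2)
ax=min((ax,ax2,-ax,-ax2),key=lambda v:abs(v[2])+(v[1]>0));u=M[:,1];v=np.cross(ax,u)
L0=o['tcp_pos']-M[:,2]*.019-ax*.1059;print("axis",ax,"lens",L0)
for n in ("scene","top"):
    im=grab_frame(n);c=calibration(n)
    for rr,z in [(.026,0),(.026,.036),(.017,.048),(.017,.156),(.017,.16)]:
        P=L0+ax*z+rr*(np.cos(a)[:,None]*u+np.sin(a)[:,None]*v);cv2.polylines(im,[np.round(proj(c,P)).astype(np.int32)],1,(0,255,0),1)
    q=proj(c,L0+ax*.05)[0].astype(int);cv2.imwrite(f"pics/{n}4.png",cv2.resize(im[q[1]-75:q[1]+75,q[0]-100:q[0]+100],None,fx=2,fy=2))
cv2.imwrite("pics/p4.png",np.hstack([cv2.imread("pics/scene4.png"),cv2.imread("pics/top4.png")]))
```

```text
[ 0.6135 -0.0223  0.2163] [-0.4386  0.4767 -0.694 ] [ 0.5047  0.5435 -0.441   1.6309 -0.3211  1.1486  0.3632]
clock 12.68 turn [-0.0242  0.005   0.02  ] |0.03| shift in old axes [-0.0814  0.0004  0.1351] in new axes [-0.0814  0.0002  0.1351] |0.158|
clock 12.68 turn [-0.0242  0.005   0.02  ] |0.03| shift in old axes [-0.0889  0.0004  0.1481] in new axes [-0.089   0.0002  0.148 ] |0.173|
axis candidates lens->tail [ 0.1029 -0.9947  0.0005] [ 0.0497 -0.4901 -0.8703]
axis [ 0.1029 -0.9947  0.0005] lens [0.6036 0.0735 0.2327]
```

View pics/p4.png

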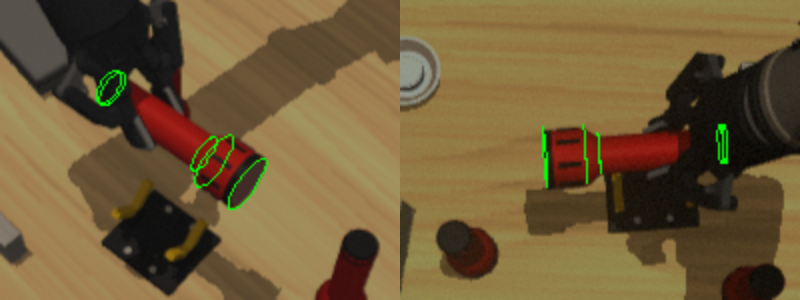

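The overlay matches the held torch: it is level and its lens points to +y. Now I'll descend.

Request:
apply_moves:
  moves:
    - [0,0,0,-0.01,0,0.017,-1]
    - [0,0,0,-0.015,0,0.025,-1]
    - [0,0,0,-0.015,0,0.025,-1]
    - [0,0,0,-0.015,0.0004,0.025,-1]
    - [0,0,0,-0.013,0,0.0215,-1]
    - [0,0,0,-0.009,0,0.015,-1]
    - [0,0,0,-0.0044,0,0.0066,-1]
    - [0,0,0,0,0,0,-1]

```text
clock: 13.45
tcp_pos: [0.6128, -0.0257, 0.0573]
orientation: [-1.815, -2.006, -0.487]
contact_force: [0.1, 0.0, -1.0]
grip_width: 0.0325
gripper_force: 60.1
```

Run:
```python
from h import *
o=record();print(o['tcp_pos'],o['contact_force'],o['gripper_force'])
T,Rt=lay(30.26,.1059,up=.0,cr=(.6145,-.0302));go(T,Rt)
for n in ("scene","top"):
    im=grab_frame(n);c=calibration(n);q=proj(c,[.614,-.03,.07])[0].astype(int);cv2.imwrite(f"pics/{n}5.png",cv2.resize(im[q[1]-75:q[1]+75,q[0]-100:q[0]+100],None,fx=2,fy=2))
cv2.imwrite("pics/p5.png",np.hstack([cv2.imread("pics/scene5.png"),cv2.imread("pics/top5.png")]))
```

```text
[ 0.6128 -0.0257  0.0573] [ 0.0578  0.0282 -0.9624] 60.09344458580017
clock 13.45 turn [-0.0373 -0.0038 -0.0095] |0.04| shift in old axes [-0.006   0.0013  0.0123] in new axes [-0.006   0.0013  0.0123] |0.014|
```

View pics/p5.png

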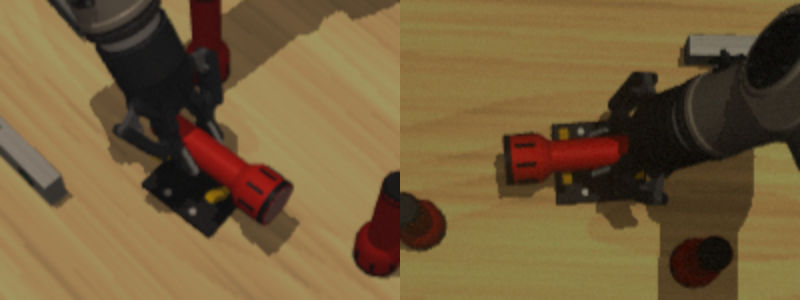

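The top view shows the torch centred across the saddle, with yellow showing equally on both sides. I'll lower the last 13 mm slowly.

Request:
apply_moves:
  moves:
    - [0,0,0,-0.0015,0.0005,0.003,-1]
    - [0,0,0,-0.0015,0.0004,0.003,-1]
    - [0,0,0,-0.0015,0.0004,0.0025,-1]
    - [0,0,0,-0.001,0,0.002,-1]
    - [0,0,0,-0.0005,0,0.001,-1]
    - [0,0,0,0,0,0.0005,-1]
    - [0,0,0,0,0,0,-1]
    - [0,0,0,0,0,0,-1]

```text
clock: 14.22
tcp_pos: [0.6159, -0.0249, 0.0452]
orientation: [-1.816, -2.008, -0.49]
contact_force: [0.2, 0.8, -1.7]
grip_width: 0.0325
gripper_force: 60.1
```

Run:
```python
from h import *
o=record();print(o['tcp_pos'],o['contact_force'],o['moment'],o['gripper_force'])
T,Rt=lay(30.26,.1059,up=.0,cr=(.6145,-.0302));go(T,Rt)
```

```text
[ 0.6159 -0.0249  0.0452] [ 0.1684  0.832  -1.7315] [-0.6975 -0.0698 -0.0404] 60.09217143058777
clock 14.22 turn [-0.0091  0.0033  0.0029] |0.01| shift in old axes [-0.0003 -0.002   0.0016] in new axes [-0.0003 -0.002   0.0016] |0.003|
```

Request:
apply_moves:
  moves:
    - [0,0,0,-0.0003,-0.0007,0.0005,-1]
    - [0,0,0,-0.0003,-0.0007,0.0005,-1]
    - [0,0,0,-0.0003,0,0.0005,-1]
    - [0,0,0,-0.0002,0,0.0003,-1]
    - [0,0,0,0,0,0,-1]
    - [0,0,0,0,0,0,-1]
    - [0,0,0,0,0,0,-1]
    - [0,0,0,0,0,0,-1]

```text
clock: 14.88
tcp_pos: [0.6157, -0.025, 0.0441]
orientation: [-1.817, -2.009, -0.493]
contact_force: [2.4, -0.5, 6.6]
grip_width: 0.0326
gripper_force: 60.5
```

Run:
```python
from h import *
o=record();print(o['tcp_pos'],o['contact_force'],o['moment'],o['gripper_force'])
T,Rt=lay(30.26,.1059,up=.0,cr=(.6145,-.0302));go(T,Rt)
```

```text
[ 0.6157 -0.025   0.0441] [ 2.4374 -0.4642  6.5696] [ 0.0404 -0.3444 -0.2748] 60.48736274242401
clock 14.88 turn [0.0122 0.0036 0.0085] |0.02| shift in old axes [ 0.0003 -0.0017  0.0008] in new axes [ 0.0003 -0.0017  0.0008] |0.002|
```

Contact is at about 8 N. I'll ease the grip and then open.

Request:
apply_moves:
  moves:
    - [0,0,0,-0.0002,0,0.0004,-1]
    - [0,0,0,0,0,0,-1]
    - [0,0,0,0,0,0,-0.2]
    - [0,0,0,0,0,0,-0.15]
    - [0,0,0,0,0,0,0]
    - [0,0,0,0,0,0,0.3]
    - [0,0,0,0,0,0,0.6]
    - [0,0,0,0,0,0,1]
  grip_force: 20

```text
clock: 15.55
tcp_pos: [0.6137, -0.0252, 0.0421]
orientation: [-1.816, -2.008, -0.488]
contact_force: [-0.4, -0.1, -0.3]
grip_width: 0.077
gripper_force: 0.0
```

Run:
```python
from h import *
o=record();print(o['tcp_pos'],o['contact_force'],o['gripper_force'],o['grip_width'])
im=grab_frame("wrist");cv2.imwrite("pics/w6.png",im)
```

```text
[ 0.6137 -0.0252  0.0421] [-0.4054 -0.0942 -0.2832] 0.0 0.07699852797032589
```

View pics/w6.png

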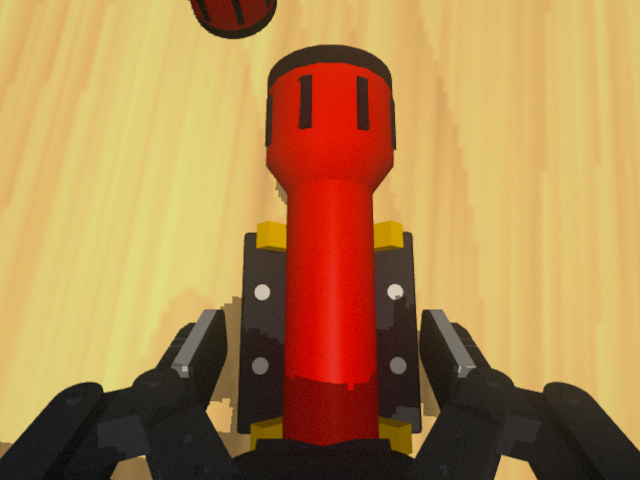

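The torch lies in both saddles (barrel centre col 330, cradle centre 329). I'll retract along the tool axis.

Request:
apply_moves:
  moves:
    - [0,0,0,0,0,-0.01,1]
    - [0,0,0,0,0,-0.02,1]
    - [0,0,0,0,0,-0.03,1]
    - [0,0,0,0,0,-0.035,1]
    - [0,0,0,-0.01,0,-0.035,1]
    - [0,0,0,-0.018,0,-0.032,1]
    - [0,0,0,-0.018,0,-0.032,1]
    - [0,0,0,-0.01,0,-0.015,1]

```text
clock: 16.27
tcp_pos: [0.6309, -0.1839, 0.1983]
orientation: [-1.824, -2.01, -0.491]
contact_force: [-0.8, -0.4, -0.2]
grip_width: 0.0857
gripper_force: 0.0
```

Request:
apply_moves:
  moves:
    - [0,0,0,-0.01,-0.03,-0.01,1]
    - [0,0,0,0,-0.04,0,1]
    - [0,0,0,0,-0.04,0,1]
    - [0,0,0,0,-0.04,0,1]
    - [0,0,0,0,0,0,1]
    - [0,0,0,0,0,0,1]
    - [0,0,0,0,0,0,1]
    - [0,0,0,0,0,0,1]

```text
clock: 16.93
tcp_pos: [0.4835, -0.2064, 0.1993]
orientation: [-1.815, -2.01, -0.491]
contact_force: [-0.2, 1.2, -0.3]
grip_width: 0.0854
gripper_force: 0.0
```

Run:
```python
from h import *
o=telemetry.get_obs();print(o['clock'],o['tcp_pos'],o['contact_force'],o['qvel'])
a=np.linspace(0,2*np.pi,40,endpoint=False);cy=np.array([-np.sin(.1),np.cos(.1),0]);u=np.array([np.cos(.1),np.sin(.1),0])
out=[]
for n in ("scene","top"):
    im=grab_frame(n);c=calibration(n)
    for rr,z in [(.026,.0),(.026,.036),(.017,.048),(.017,.16)]:
        P=np.array([.6145,-.0302,.06])+cy*(.102-z)+rr*(np.cos(a)[:,None]*u+np.sin(a)[:,None]*np.array([0,0,1.]))
        cv2.polylines(im,[np.round(proj(c,P)).astype(np.int32)],1,(0,255,0),1)
    q=np.round(proj(c,[.60,.08,.05])[0]).astype(int);out.append(cv2.resize(im[max(q[1]-120,0):max(q[1]-120,0)+240,q[0]-160:q[0]+160],(400,300)))
    for t in ("driver_case","level","dish","torch"):
        print(n,t,[np.round(x['extent']) for x in silhouettes(t,n) if x['p']>.5])
cv2.imwrite("pics/p7.png",np.hstack(out))
```

```text
16.9333 [ 0.4835 -0.2064  0.1993] [-0.1672  1.1741 -0.3103] [-0.0105  0.01   -0.0036 -0.0005  0.0013 -0.0015  0.0022]
scene driver_case [array([246., 146.,  71.,  62.])]
scene level [array([205., 227.,  73.,  74.])]
scene dish [array([361., 383.,  43.,  46.])]
scene torch [array([319., 247.,  67.,  61.]), array([401., 273.,  34.,  55.]), array([312., 177.,  21.,  61.])]
top driver_case [array([465., 262.,  70.,  48.])]
top level [array([417., 166., 105.,  23.])]
top dish [array([198., 163.,  33.,  32.])]
top torch [array([312., 220.,  78.,  21.]), array([229., 250.,  32.,  32.]), array([372., 270.,  27.,  31.])]
```

View pics/p7.png

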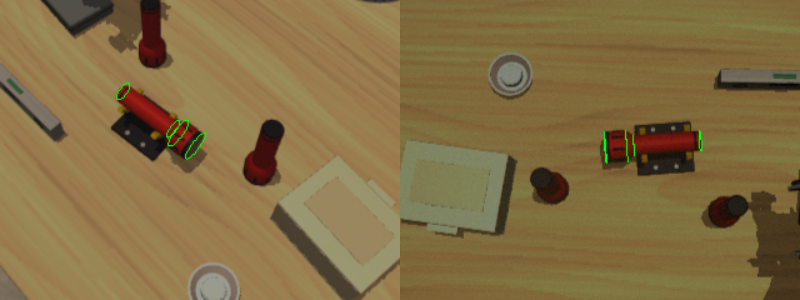

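The overlay coincides with the torch in the cradle, the lid looks flat, and the bystanders haven't moved, so I'll hand in.

```bash
python3 -c "
from bench import order
print(order.hand_in())"
```

```text
the job is handed in; nothing more can be done
None
```

I shut the fuse box lid and laid the torch centred in the cradle with its lens towards the fuse box. The screwdriver case, spirit level and dish did not visibly move. The job is handed in; no verdict came back.

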